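# Lock a fresh cartridge into the bench air dryer

## Task

Fit the fresh white and green cartridge into the blue air-dryer head on the bench: put it in upright, turn it until its two yellow lugs drop through the slots, push it down against the spring and twist it clockwise (seen from above) to the end stop, then let it rise so that the lugs spring up into their locking pockets and it stays locked when you let go. Leave the used grey cartridge and the other loose things on the bench where they are.

Things in the scene. Friction and masses are not known exactly. Their poses are not given: they have to be found in the camera images.
- fresh: fresh cartridge, loose, 0.26 kg, upright. Origin: centre of its underside. Black plug 54 mm in diameter, z 0 to 47 mm (foot tapered to 47 mm wide over the lowest 6 mm), then a white drum with green bands, 70 mm in diameter, z 47 to 100 mm
- fresh_grip (a point): middle of the fresh cartridge's green grip bar, 116 mm above its origin: bar 60 mm long along x, 14 mm thick along y, 32 mm tall (z 100 to 132 mm of the cartridge)
- fresh_lugs (a point): on the fresh cartridge's axis, 24 mm above its origin, midway between two yellow lugs that stick out of the plug along +x and -x (in line with the grip bar): 16 mm wide, 8 mm tall, to 38 mm from the axis; a half turn makes no difference
- head: blue round dryer head, 124 mm in diameter, 80 mm tall, fixed, on a grey foot plate 150 x 150 mm, brass pipe stubs along its +y and -y. Origin: centre of its underside. Cartridge origin above it: 60 mm with lugs lying on the lip, 52 mm with lugs in the slots and on the spring plunger (5 N, rising to 15 N), 33 mm pushed right down (drum on lip), 44 mm locked
- bore (a point): centre of the bore's mouth, 80 mm above the head's origin, axes as the head's. Aluminium lip 8 mm thick, bore 58 mm, two slots 22 mm wide facing each other. The slots' direction is NOT measured: up to 0.45 rad either way from +x and -x; red marks flank each slot, or feel for it by turning the cartridge on the lip until it drops
- pockets (a point): under the lip, on the axis, 72 mm above the head's origin, axes as the head's. The cartridge turns only when pushed to 38 mm or lower (origins' height difference), only clockwise from above; end stop 1.22 rad past the slot. Pockets at 1.04 to 1.22 rad: allowed to rise there, the lugs lock at 44 mm
- used: the used cartridge, grey with a black grip bar and black bands, otherwise the same shape as the fresh one and its origin alike; leave it standing
- spray: spray can with an orange label, 60 mm in diameter, 170 mm tall, standing; origin at the centre of its underside; bystander
- jar: jar, 72 mm in diameter, 85 mm tall, standing; origin at the centre of its underside; bystander
- driver: screwdriver with a green handle lying on the bench along its own x; bystander
- spanner: steel spanner lying on the bench along its own x; bystander
Not all that is in view belongs to the job. Leave any purple look-alike of the fresh alone.

How it is judged:
By the outcome, as a careful person would: the job done as asked, in the order asked, and still so for the second after the job is handed in, with the robot touching nothing.
It also fails if it takes over 64 s, if anything falls off the work surface, if the arm or the gripper's body presses on something with over 40 N, if the wrist force passes 120 N, or if a joint passes its speed limit or range.

## Robot

A 6-joint arm with a two-finger parallel gripper is mounted at the origin on the work surface. World frame = base frame: x ahead of the robot, y to its left, z up, the work surface at z = 0. Lengths are in m, angles in rad, forces in N, time in s.
With the tool pointing down it reaches from about 0.375 to 0.975 m from the base axis. Payload 3.8 kg.
Tool frame: the origin (TCP) lies midway between the tips of the shut fingers; the grasp point (between the pads) lies 19 mm behind it; x points along the fingers, z is the direction in which the jaws open and shut, and the axes are right-handed (so a half turn about x gives the same grasp; the last joint's range is limited). The gripper opens to 85 mm and grips with 20 to 120 N. Pads are 22 mm wide; open, the fingers measure 114 mm over their backs; the gripper's body (76 mm by 85 mm) begins 54 mm behind the grasp point. The pads swing forward as they close: fully open they stand 13 mm farther back than shut.
Start: joints at [1.196, 0.264, 1.604, -0, 1.274, -0.037], TCP at [0.224, 0.637, 0.231] pointing down, gripper open.
Joint ranges: [-2.63, 2.63], [-0.94, 2.18], [0.31, 2.57], [-1.31, 4.45], [0, 2.66], [-2.55, 2.55]. Speed limits (rad/s): [2.57, 2.57, 3.14, 3.14, 3.14, 3.14].

## Interface

Orientations are given as a rotation vector (axis times angle).
In Python, from workcell import * gives the robot as it stands. The module is installed in compiled form; this text tells all that it offers.
- The arm moves only by the tool carry_out, never from a script. Its arguments are lists of equal length, an entry for each row: "offset": the shift along the tool's x, y, z in cm, a list of three; "delta_rot": the turn, a rotation vector about the tool's x, y, z in degrees, a list of three. A call has exactly 5 rows; each row shifts and turns the commanded pose from where the row before left it, along the tool's axes as they then stand; what a row does not reach is not made up. A row lasts 1/12 s, in which the tool goes at most 41.7 mm and 7.16 degrees, less where a joint would pass 70% of its speed; a pose out of reach is approached as far as the arm can. A call is refused whole if a number of a shift passes 4.17 or a number of a turn 7.16, either way. A call with a gripper value outside its range is refused whole. "fingers" is the opening, from -1 (shut) to 1 (fully open), set as the call begins (left out, the last holds). The fingers move at their own pace and stop on an object; "newtons" is the grip in N (left out, the last holds). Time passes only in rows, so rows that do not move let the fingers close, or fill a call up. It gives the time, the measured TCP pose, the force and the opening at its end, in the units of the state.
- read_state(): the state, without advancing time (a new reading comes with each control period).
- read_camera(name): name is "scene" or "top"; returns (picture, depth): 420x560x3 uint8, red, green, blue; 420x560 float32, m along the optical axis (not along the pixel's ray), 0 where there is no reading.
- get_calibration(name): a dict with "fx", "fy", "cx", "cy" (pixels), "distortion" ([k1, k2, p1, p2, k3] as OpenCV has them; the pictures are not rectified), "R" (3x3) and "t" (3): a world point X has camera coordinates R X + t. Camera axes: x right, y down, z forward; pixel columns grow to the right and rows downward; lengths in m; the calibration is good to about 2 mm. A picture is of the moment at which its call begins. get_calibration takes no time and is no camera call.
- finish_job(): hands the job in, once; it reports no verdict.
The state is a dict: "time": time; "q": joint angles; "joint_vel": joint speeds; "joint_torque": joint torques, N m; "tool_pos": TCP position; "tcp_rot": TCP orientation; "wrist_force": force on the tool from outside, world axes, zero at the start; "torque": the same for the moment, N m; "width": opening from 0.0 (shut) to 1.0 (fully open).
Only numpy, scipy, OpenCV 4.12 (cv2) and the standard library are available. Lean on these libraries where they do the work, as an engineer would, in place of code of your own. Each camera call takes 0.05 s, during which the arm holds its last target. There are 200 camera calls.

## Working session

There is one attempt and no reset: what is moved stays moved. The work goes in short steps, Python scripts to look and compute and a tool call to move; the robot and the scene stay as the last step left them, time stands still between calls to the robot, and variables do not carry over. Pictures are saved under pics/ and viewed, about 8 in all and at most 12, crops included, and the job is handed in when it is done.

Besides the shell and the picture viewer there is one more tool, called in YAML: its name, and indented under it one key for each argument. carry_out: Moves the arm, as the interface text tells. Its arguments: {"type":"object","properties":{"offset":{"type":"array"},"delta_rot":{"type":"array"},"fingers":{"type":"number"},"newtons":{"type":"number"}},"required":["offset","delta_rot"]}

```bash
mkdir -p pics; cat > h.py <<'E'
from workcell import *
import numpy as np, cv2
from scipy.spatial.transform import Rotation as R
def cal(n):
    c=get_calibration(n);K=np.array([[c['fx'],0,c['cx']],[0,c['fy'],c['cy']],[0,0,1]]);return K,np.array(c['distortion'],float),np.array(c['R']),np.array(c['t'])
def cloud(n,d):
    K,D,Rm,t=cal(n);h,w=d.shape
    uv=np.stack(np.meshgrid(np.arange(w),np.arange(h)),-1).reshape(-1,1,2).astype(float)
    p=cv2.undistortPoints(uv,K,D).reshape(h,w,2)
    X=np.dstack([p*d[...,None],d]);return (X-t)@Rm
def proj(n,P):
    K,D,Rm,t=cal(n);return cv2.projectPoints(np.asarray(P,float).reshape(-1,3),cv2.Rodrigues(Rm)[0],t,K,D)[0].reshape(-1,2)
def grab(n,f):
    a,d=read_camera(n);np.savez(f'{f}.npz',a=a,d=d);cv2.imwrite(f'pics/{f}.png',a[...,::-1]);return a,d
def pose():
    s=read_state();return np.array(s['tool_pos']),R.from_rotvec(s['tcp_rot']),s
E
python3 - <<'E'
from h import *
a,d=grab('top','top0');b,e=grab('scene','sc0')
for n in('top','scene'):
    K,D,Rm,t=cal(n);print(n,K[0,0],-Rm.T@t,Rm.round(2).tolist())
p,r,s=pose();print(s);print(r.as_matrix().round(3))
E
```

```text
top 389.2313668367292 [ 0.43485963 -0.03170773  1.04938076] [[0.02, -1.0, -0.01], [-0.99, -0.02, -0.1], [0.1, 0.01, -0.99]]
scene 415.70809217837893 [ 0.93271172 -0.6900333   0.67569537] [[0.86, 0.5, -0.02], [0.29, -0.53, -0.79], [-0.41, 0.68, -0.61]]
{'time': 0.1, 'q': array([ 1.19615114e+00,  2.64678105e-01,  1.60523616e+00, -3.80222018e-06,
        1.27374412e+00, -3.68915806e-02]), 'joint_vel': array([-0.00062895, -0.00129397, -0.00231388, -0.0018814 , -0.00128912,
       -0.00161061]), 'joint_torque': array([ 4.61564068e-04, -5.16705787e+01, -3.68590558e+01, -1.98280932e-04,
        6.27088026e-03, -1.82314903e-05]), 'tool_pos': array([0.22342462, 0.63623702, 0.23008705]), 'tcp_rot': array([-0.95807535,  1.35203588,  0.95619738]), 'wrist_force': array([ 0.03646758, -0.06326642, -0.36771672]), 'torque': array([ 0.02212483, -0.01489602,  0.0194721 ]), 'width': 1.0022942942643907}
[[-0.001 -0.944  0.331]
 [-0.002  0.331  0.943]
 [-1.     0.    -0.002]]
```

View pics/top0.png

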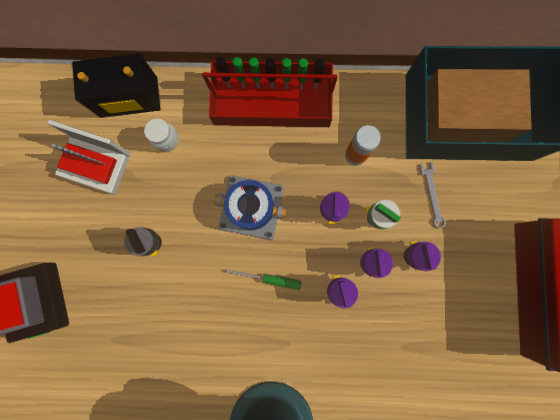

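View pics/sc0.png

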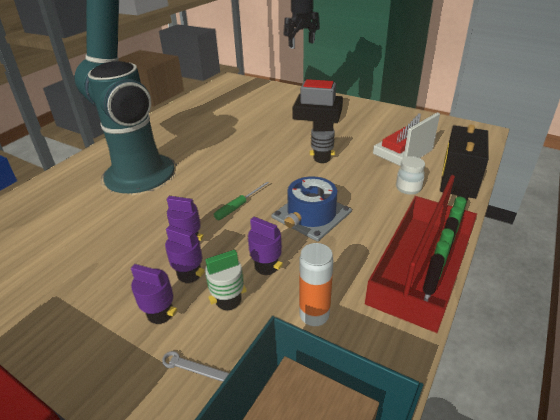

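Candidates in the top view: white and green (385,213), which matches the description. The purple look-alikes are at (335,207), (377,263), (424,256) and (343,292), and the grey used one is at (142,242). I choose (385,213). The head is at (249,205). Next I measure both and check with one close crop.

```bash
python3 - <<'E'
from h import *
z=np.load('top0.npz');a,d=z['a'],z['d'];X=cloud('top',d)
hsv=cv2.cvtColor(a,cv2.COLOR_RGB2HSV).astype(int)
g=(hsv[...,0]>45)&(hsv[...,0]<80)&(hsv[...,1]>120)&(X[...,2]>.115)&(X[...,2]<.15)
g[:,:360]=0;g[:,420:]=0
P=X[g];print('bar',len(P),P.mean(0),P[:,2].max());
rect=lambda P:cv2.minAreaRect((P[:,:2]*1000).astype(np.float32))
print(rect(P));bp=cv2.boxPoints(rect(P));print(bp.round(0).tolist())
# drum top: z ~ .1
w=np.zeros(g.shape,bool);w[190:240,360:415]=1
m=w&(abs(X[...,2]-.1)<.006);print('drum',m.sum(),cv2.minEnclosingCircle((X[m][:,:2]*1000).astype(np.float32)))
# head
w=np.zeros(g.shape,bool);w[170:245,210:295]=1
m=w&(abs(X[...,2]-.08)<.006)
print('head',m.sum(),cv2.minEnclosingCircle((X[m][:,:2]*1000).astype(np.float32)),np.median(X[m][:,2]))
m2=w&(abs(X[...,2]-.08)<.006)
r=m2&((hsv[...,0]<8)|(hsv[...,0]>172))&(hsv[...,1]>110)
c=np.array(cv2.minEnclosingCircle((X[m][:,:2]*1000).astype(np.float32))[0])
Q=X[r][:,:2]*1000-c;print('red',np.c_[Q,np.degrees(np.arctan2(Q[:,1],Q[:,0]))].round(0).tolist())
m=w&(X[...,2]<.02)&(X[...,2]>.004);print('plate',rect(X[m]))
# purples, obstacles
for u,v in[(335,207),(377,263),(424,256),(343,292),(368,135),(272,282),(432,195)]:print(u,v,X[v,u].round(3))
A=cv2.resize(a[170:245,205:300],None,fx=6,fy=6,interpolation=cv2.INTER_CUBIC)
B=cv2.resize(a[180:245,350:420],None,fx=6,fy=6,interpolation=cv2.INTER_CUBIC)[:450]
o=np.zeros((450,800,3),np.uint8);o[:450,:570]=A;o2=cv2.resize(B,(228,220));o[:220,572:800]=o2
cv2.imwrite('pics/crop.png',o[...,::-1])
E
```

```text
bar 137 [ 0.53531981 -0.26785012  0.13179052] 0.13613491760054738
((535.7214965820312, -268.1822204589844), (59.427886962890625, 13.428706169128418), 54.87900161743164)
[[513.0, -289.0], [524.0, -296.0], [558.0, -248.0], [547.0, -240.0]]
drum 449 ((536.2311401367188, -269.1136779785156), 36.19976806640625)
head 1305 ((555.6806640625, 68.20533752441406), 62.98079299926758) 0.07987208844261638
red [[44.0, 20.0, 24.0], [41.0, 20.0, 25.0], [42.0, 17.0, 23.0], [39.0, 19.0, 27.0], [39.0, 17.0, 24.0], [41.0, -23.0, -29.0], [40.0, -26.0, -32.0], [37.0, 17.0, 25.0], [38.0, -23.0, -32.0], [37.0, -26.0, -35.0], [35.0, -21.0, -31.0], [35.0, -23.0, -33.0], [-34.0, 25.0, 144.0], [-34.0, 22.0, 147.0], [-37.0, 25.0, 146.0], [-37.0, 22.0, 149.0], [-36.0, -15.0, -157.0], [-40.0, 27.0, 146.0], [-39.0, 25.0, 148.0], [-38.0, -15.0, -158.0], [-39.0, -18.0, -155.0], [-41.0, -18.0, -156.0], [-44.0, -18.0, -158.0], [-43.0, -20.0, -155.0]]
plate ((555.5707397460938, 66.53640747070312), (198.83868408203125, 228.86981201171875), 1.2174201011657715)
335 207 [ 0.545 -0.143  0.132]
377 263 [ 0.416 -0.244  0.119]
424 256 [ 0.435 -0.361  0.101]
343 292 [ 0.348 -0.163  0.132]
368 135 [ 0.71  -0.213  0.169]
272 282 [0.359 0.006 0.027]
432 195 [ 0.598 -0.417  0.008]
```

View pics/crop.png

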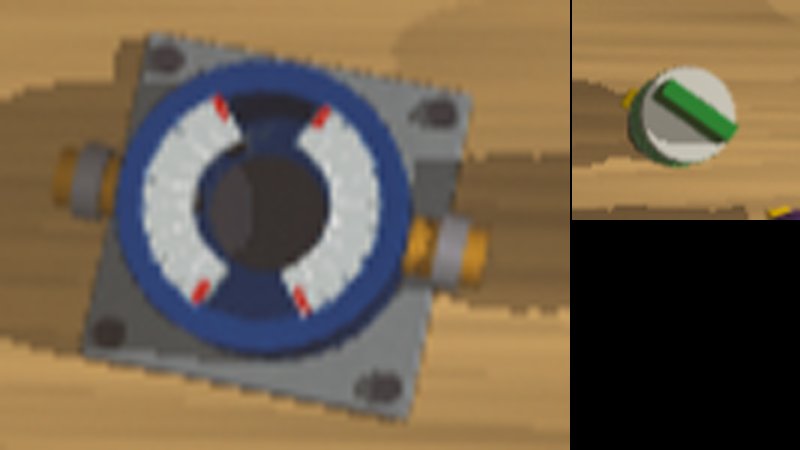

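The crop shows the head with red marks flanking slots at about -4.3° (world), centred at (0.556, 0.0685). The fresh cartridge is at (0.536, -0.2685) with its bar at 55°. Now I travel to above the fresh cartridge.

carry_out:
  offset:
    - [-1,-2.38,-3.0]
    - [-1,-2.38,-3.0]
    - [-1,-2.38,-3.0]
    - [-1,-2.38,-3.0]
    - [-1,-2.38,-3.0]
  delta_rot:
    - [0,0,0]
    - [0,0,0]
    - [0,0,0]
    - [0,0,0]
    - [0,0,0]
  fingers: 1
  newtons: 80

```text
time: 0.52
tool_pos: [0.2862, 0.454, 0.2809]
tcp_rot: [-0.958, 1.351, 0.957]
wrist_force: [2.0, 0.9, -0.4]
width: 1.002
```

carry_out:
  offset:
    - [0,-2.38,-3.0]
    - [0,-2.38,-3.0]
    - [0,-2.38,-3.0]
    - [0,-2.38,-3.0]
    - [0,-2.38,-3.0]
  delta_rot:
    - [0,0,0]
    - [0,0,0]
    - [0,0,0]
    - [0,0,0]
    - [0,0,0]

```text
time: 0.93
tool_pos: [0.3487, 0.273, 0.2809]
tcp_rot: [-0.958, 1.35, 0.957]
wrist_force: [0.6, 0.4, 1.2]
width: 1.0
```

carry_out:
  offset:
    - [0,-2.38,-3.0]
    - [0,-2.38,-3.0]
    - [0,-2.38,-3.0]
    - [0,-2.38,-3.0]
    - [0,-2.38,-3.0]
  delta_rot:
    - [0,0,0]
    - [0,0,0]
    - [0,0,0]
    - [0,0,0]
    - [0,0,0]

```text
time: 1.35
tool_pos: [0.4112, 0.0921, 0.2811]
tcp_rot: [-0.957, 1.35, 0.957]
wrist_force: [0.7, 0.3, 0.4]
width: 1.0
```

carry_out:
  offset:
    - [0,-2.38,-3.0]
    - [0,-2.38,-3.0]
    - [0,-2.38,-3.0]
    - [0,-2.38,-3.0]
    - [0,-2.38,-3.0]
  delta_rot:
    - [0,0,0]
    - [0,0,0]
    - [0,0,0]
    - [0,0,0]
    - [0,0,0]

```text
time: 1.77
tool_pos: [0.4738, -0.0889, 0.281]
tcp_rot: [-0.956, 1.351, 0.957]
wrist_force: [0.4, 0.9, 1.3]
width: 1.001
```

carry_out:
  offset:
    - [0,-2.38,-3.0]
    - [0,-2.38,-3.0]
    - [0,-2.38,-3.0]
    - [0,-2.38,-3.0]
    - [0,-2.38,-3.0]
  delta_rot:
    - [0,0,0]
    - [0,0,0]
    - [0,0,0]
    - [0,0,0]
    - [0,0,0]

```text
time: 2.18
tool_pos: [0.5364, -0.2698, 0.2806]
tcp_rot: [-0.956, 1.351, 0.957]
wrist_force: [0.5, 0.2, -0.1]
width: 0.998
```

carry_out:
  offset:
    - [0,0,0]
    - [0,0,0]
    - [0,0,0]
    - [0,0,0]
    - [0,0,0]
  delta_rot:
    - [7,0,0]
    - [7,0,0]
    - [7,0,0]
    - [7,0,0]
    - [7,0,0]

```text
time: 2.6
tool_pos: [0.5362, -0.268, 0.2804]
tcp_rot: [-0.481, 1.517, 0.483]
wrist_force: [0.4, 0.5, 0.2]
width: 0.997
```

carry_out:
  offset:
    - [0,0,0]
    - [0,0,0]
    - [0,0,0]
    - [0,0,0]
    - [0,0,0]
  delta_rot:
    - [7,0,0]
    - [7,0,0]
    - [7,0,0]
    - [7,0,0]
    - [7,0,0]

```text
time: 3.02
tool_pos: [0.5362, -0.2678, 0.2806]
tcp_rot: [-0.004, 1.572, 0.005]
wrist_force: [-0.5, 0.7, 0.1]
width: 0.998
```

carry_out:
  offset:
    - [0,0,0]
    - [0,0,0]
    - [0,0,0]
    - [0,0,0]
    - [0,0,0]
  delta_rot:
    - [7,0,0]
    - [7,0,0]
    - [7,0,0]
    - [7,0,0]
    - [7,0,0]

```text
time: 3.43
tool_pos: [0.5362, -0.2677, 0.2806]
tcp_rot: [0.475, 1.519, -0.474]
wrist_force: [0.3, 0.1, -0.8]
width: 0.998
```

```bash
cat >> h.py <<'E'
def to(x,y,z,psi):
    p,r,s=pose();M=r.as_matrix()
    T=np.array([[0,-np.sin(psi),np.cos(psi)],[0,np.cos(psi),np.sin(psi)],[-1,0,0.]])
    print('t',round(s['time'],2),'pos',p.round(4),'psi',np.degrees(np.arctan2(M[1,2],M[0,2])).round(2),'F',np.round(s['wrist_force'],1),'w',round(s['width'],3),'q6',s['q'][5].round(2))
    print('offset cm',(M.T@(np.array([x,y,z])-p)*100).round(2),'rot deg',np.degrees((r.inv()*R.from_matrix(T)).as_rotvec()).round(1))
E
python3 -c "
from h import *
to(.536,-.2685,.105,np.radians(-35))"
```

```text
t 3.43 pos [ 0.5362 -0.2677  0.2806] psi -34.7 F [ 0.3  0.1 -0.8] w 0.998 q6 0.1
offset cm [17.56 -0.07  0.05] rot deg [ 0.3 -0.1  0. ]
```

carry_out:
  offset:
    - [3,0,0]
    - [3,0,0]
    - [3,0,0]
    - [2.5,0,0]
    - [2,0,0]
  delta_rot:
    - [0,0,0]
    - [0,0,0]
    - [0,0,0]
    - [0,0,0]
    - [0,0,0]

```text
time: 3.85
tool_pos: [0.5349, -0.2671, 0.1431]
tcp_rot: [0.471, 1.523, -0.469]
wrist_force: [-0.3, -1.7, 0.3]
width: 0.999
```

carry_out:
  offset:
    - [1,0,0]
    - [1,0,0]
    - [1,0,0]
    - [0.8,0,0]
    - [0.2,0,0]
  delta_rot:
    - [0,0,0]
    - [0,0,0]
    - [0,0,0]
    - [0,0,0]
    - [0,0,0]

```text
time: 4.27
tool_pos: [0.5362, -0.2678, 0.1054]
tcp_rot: [0.47, 1.52, -0.47]
wrist_force: [-0.4, -0.3, 0.4]
width: 0.997
```

carry_out:
  offset:
    - [0,0,0]
    - [0,0,0]
    - [0,0,0]
    - [0,0,0]
    - [0,0,0]
  delta_rot:
    - [0,0,0]
    - [0,0,0]
    - [0,0,0]
    - [0,0,0]
    - [0,0,0]
  fingers: -1

```text
time: 4.68
tool_pos: [0.537, -0.2682, 0.1071]
tcp_rot: [0.469, 1.518, -0.47]
wrist_force: [0.0, -0.3, 0.5]
width: 0.297
```

carry_out:
  offset:
    - [0,0,0]
    - [0,0,0]
    - [0,0,0]
    - [0,0,0]
    - [0,0,0]
  delta_rot:
    - [0,0,0]
    - [0,0,0]
    - [0,0,0]
    - [0,0,0]
    - [0,0,0]

```text
time: 5.1
tool_pos: [0.5372, -0.2683, 0.107]
tcp_rot: [0.469, 1.518, -0.47]
wrist_force: [0.6, -0.1, 2.2]
width: 0.149
```

carry_out:
  offset:
    - [0,0,0]
    - [0,0,0]
    - [0,0,0]
    - [0,0,0]
    - [0,0,0]
  delta_rot:
    - [0,0,0]
    - [0,0,0]
    - [0,0,0]
    - [0,0,0]
    - [0,0,0]

```text
time: 5.52
tool_pos: [0.5372, -0.2683, 0.107]
tcp_rot: [0.469, 1.518, -0.47]
wrist_force: [1.6, -0.1, 5.5]
width: 0.145
```

```bash
python3 -c "
from h import *
to(.536,-.2685,.295,np.radians(-34.3))"
```

```text
t 5.52 pos [ 0.5372 -0.2683  0.107 ] psi -34.35 F [ 1.6 -0.1  5.5] w 0.145 q6 0.09
offset cm [-18.8   -0.08  -0.05] rot deg [-0.1  0.1 -0. ]
```

carry_out:
  offset:
    - [-0.5,0,0]
    - [-1.5,0,0]
    - [-2.5,0,0]
    - [-3,0,0]
    - [-3.5,0,0]
  delta_rot:
    - [0,0,0]
    - [0,0,0]
    - [0,0,0]
    - [0,0,0]
    - [0,0,0]

```text
time: 5.93
tool_pos: [0.5335, -0.2662, 0.2133]
tcp_rot: [0.472, 1.528, -0.469]
wrist_force: [0.9, -1.3, -1.7]
width: 0.15
```

carry_out:
  offset:
    - [-3,0,0]
    - [-2.5,0,0]
    - [-1.5,0,0]
    - [-0.8,0,0]
    - [0,0,0]
  delta_rot:
    - [0,0,0]
    - [0,0,0]
    - [0,0,0]
    - [0,0,0]
    - [0,0,0]

```text
time: 6.35
tool_pos: [0.5366, -0.268, 0.2954]
tcp_rot: [0.469, 1.518, -0.47]
wrist_force: [0.0, 0.1, -2.8]
width: 0.149
```

```bash
python3 - <<'E'
from h import *
to(.556,.0685,.297,np.radians(-34.3))
a,d=grab('scene','lift')
cv2.imwrite('pics/lift_c.png',cv2.resize(a[100:340,130:370],None,fx=2,fy=2)[...,::-1])
E
```

```text
t 6.35 pos [ 0.5366 -0.268   0.2954] psi -34.35 F [ 0.   0.1 -2.8] w 0.149 q6 0.09
offset cm [ -0.17  28.87 -17.39] rot deg [-0.1  0.1 -0. ]
```

View pics/lift_c.png

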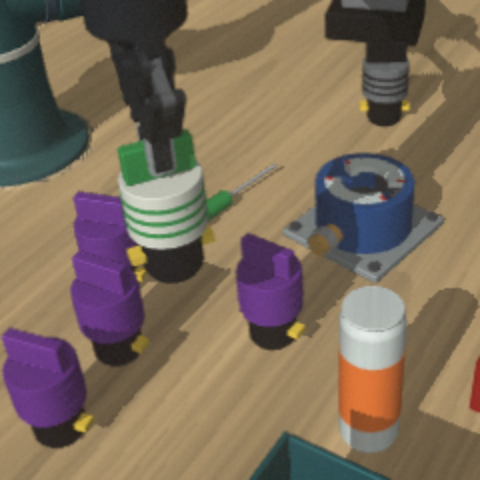

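The cartridge hangs upright in the gripper at about (165,200) in the crop, and the head is at (365,200). Now I carry it over and turn it.

carry_out:
  offset:
    - [0,1.4,-0.85]
    - [0,2.3,-1.4]
    - [0,2.8,-1.7]
    - [0,2.8,-1.7]
    - [0,2.8,-1.7]
  delta_rot:
    - [0,0,0]
    - [0,0,0]
    - [0,0,0]
    - [0,0,0]
    - [0,0,0]

```text
time: 6.82
tool_pos: [0.5424, -0.1242, 0.2912]
tcp_rot: [0.471, 1.525, -0.47]
wrist_force: [0.4, -0.5, -1.2]
width: 0.146
```

carry_out:
  offset:
    - [0,2.8,-1.7]
    - [0,2.8,-1.7]
    - [0,2.8,-1.7]
    - [0,2.8,-1.7]
    - [0,2.6,-1.55]
  delta_rot:
    - [0,0,0]
    - [0,0,0]
    - [0,0,0]
    - [0,0,0]
    - [0,0,0]

```text
time: 7.23
tool_pos: [0.551, 0.0371, 0.2914]
tcp_rot: [0.469, 1.524, -0.47]
wrist_force: [0.7, 0.0, -2.6]
width: 0.146
```

carry_out:
  offset:
    - [0,1.9,-1.1]
    - [0,1.0,-0.6]
    - [0,0,0]
    - [0,0,0]
    - [0,0,0]
  delta_rot:
    - [0,0,0]
    - [0,0,0]
    - [-3,0,0]
    - [-6,0,0]
    - [-7,0,0]

```text
time: 7.65
tool_pos: [0.5541, 0.0683, 0.2921]
tcp_rot: [0.246, 1.56, -0.248]
wrist_force: [0.3, -0.5, -2.3]
width: 0.146
```

carry_out:
  offset:
    - [0,0,0]
    - [0,0,0]
    - [0,0,0]
    - [0,0,0]
    - [0,0,0]
  delta_rot:
    - [-7,0,0]
    - [-7,0,0]
    - [-7,0,0]
    - [-7,0,0]
    - [-7,0,0]

```text
time: 8.07
tool_pos: [0.5542, 0.0676, 0.2922]
tcp_rot: [-0.233, 1.562, 0.233]
wrist_force: [-0.3, 0.4, -2.6]
width: 0.149
```

carry_out:
  offset:
    - [0,0,0]
    - [0,0,0]
    - [0,0,0]
    - [0,0,0]
    - [0,0,0]
  delta_rot:
    - [-7,0,0]
    - [-7,0,0]
    - [-7,0,0]
    - [-7,0,0]
    - [-7,0,0]

```text
time: 8.48
tool_pos: [0.5541, 0.0676, 0.2921]
tcp_rot: [-0.707, 1.456, 0.709]
wrist_force: [-0.6, -0.7, -2.8]
width: 0.146
```

carry_out:
  offset:
    - [0,0,0]
    - [0,0,0]
    - [0,0,0]
    - [0,0,0]
    - [0,0,0]
  delta_rot:
    - [-7,0,0]
    - [-7,0,0]
    - [-7,0,0]
    - [-7,0,0]
    - [-6,0,0]

```text
time: 8.9
tool_pos: [0.5541, 0.0676, 0.2921]
tcp_rot: [-1.156, 1.245, 1.16]
wrist_force: [-0.6, -0.2, -2.1]
width: 0.149
```

```bash
python3 - <<'E'
from h import *
to(.5558,.0685,.195,np.radians(85.7))
a,d=grab('top','over');X=cloud('top',d)
cv2.imwrite('pics/over_c.png',cv2.resize(a[130:280,150:350],None,fx=4,fy=4)[...,::-1])
hsv=cv2.cvtColor(a,cv2.COLOR_RGB2HSV).astype(int)
w=np.zeros(d.shape,bool);w[120:290,160:340]=1
g=w&(hsv[...,0]>45)&(hsv[...,0]<80)&(hsv[...,1]>120)&(X[...,2]>.28)
P=X[g];print(len(P),P.mean(0),cv2.minAreaRect((P[:,:2]*1000).astype(np.float32)))
y=w&(hsv[...,0]>22)&(hsv[...,0]<32)&(hsv[...,1]>150)&(X[...,2]>.17);print(X[y].round(3)[:20].tolist())
m=w&(hsv[...,1]<60)&(X[...,2]>.27)&(X[...,2]<.30)&(hsv[...,2]>120);print('drum',m.sum(),cv2.minEnclosingCircle((X[m][:,:2]*1000).astype(np.float32)) if m.any() else 0, X[m][:,2].mean())
E
```

```text
t 8.9 pos [0.5541 0.0676 0.2921] psi 85.96 F [-0.6 -0.2 -2.1] w 0.149 q6 -1.42
offset cm [ 9.71 -0.2   0.11] rot deg [ 0.3 -0.  -0.2]
14 [0.52636394 0.06681164 0.33578674] ((525.7932739257812, 48.85334777832031), (16.194154739379883, 50.96520233154297), 8.08194637298584)
[]
drum 46 ((539.1917114257812, 64.04582977294922), 30.215517044067383) 0.2840102533720653
```

View pics/over_c.png

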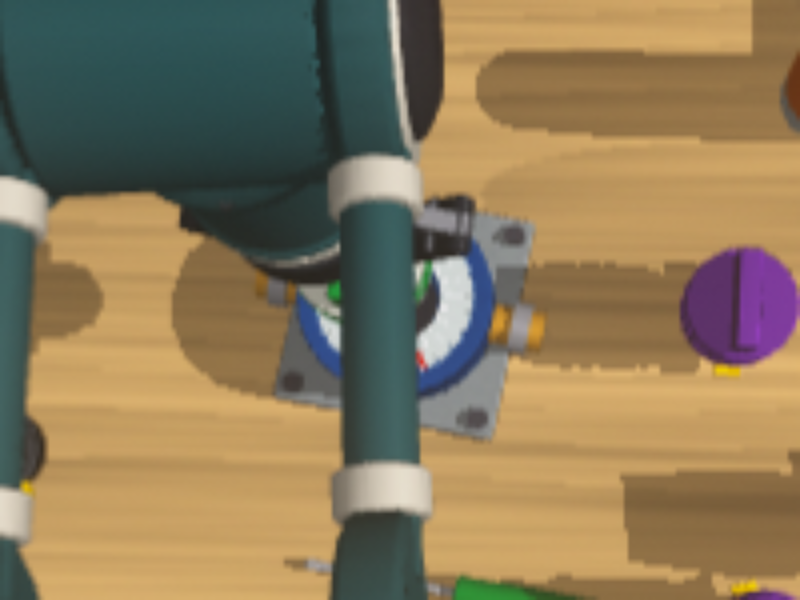

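The arm hides the cartridge from the top camera, so I rely on the measured pose, correct by about 1 mm and lower it.

carry_out:
  offset:
    - [1,-0.08,0.09]
    - [2,0,0]
    - [2.5,0,0]
    - [2,0,0]
    - [1,0,0]
  delta_rot:
    - [0,0,0]
    - [0,0,0]
    - [0,0,0]
    - [0,0,0]
    - [0,0,0]

```text
time: 9.37
tool_pos: [0.5533, 0.0685, 0.2043]
tcp_rot: [-1.148, 1.251, 1.156]
wrist_force: [-0.7, -0.1, -2.3]
width: 0.144
```

carry_out:
  offset:
    - [0.8,0,0]
    - [0.8,0,0]
    - [0.6,0,0]
    - [0.4,0,0]
    - [0.3,0,0]
  delta_rot:
    - [0,0,0]
    - [0,0,0]
    - [0,0,0]
    - [0,0,0]
    - [0,0,0]

```text
time: 9.78
tool_pos: [0.5567, 0.0689, 0.1805]
tcp_rot: [-1.153, 1.244, 1.152]
wrist_force: [-0.2, -0.0, -2.2]
width: 0.142
```

```bash
python3 - <<'E'
from h import *
to(.555,.0685,.159,np.radians(85.7))
a,d=grab('scene','low')
cv2.imwrite('pics/low_c.png',cv2.resize(a[90:260,230:400],None,fx=3.5,fy=3.5,interpolation=cv2.INTER_CUBIC)[...,::-1])
E
```

```text
t 9.78 pos [0.5567 0.0689 0.1805] psi 85.63 F [-0.2 -0.  -2.2] w 0.142 q6 -1.42
offset cm [ 2.15  0.17 -0.05] rot deg [-0.1  0.   0.1]
```

View pics/low_c.png

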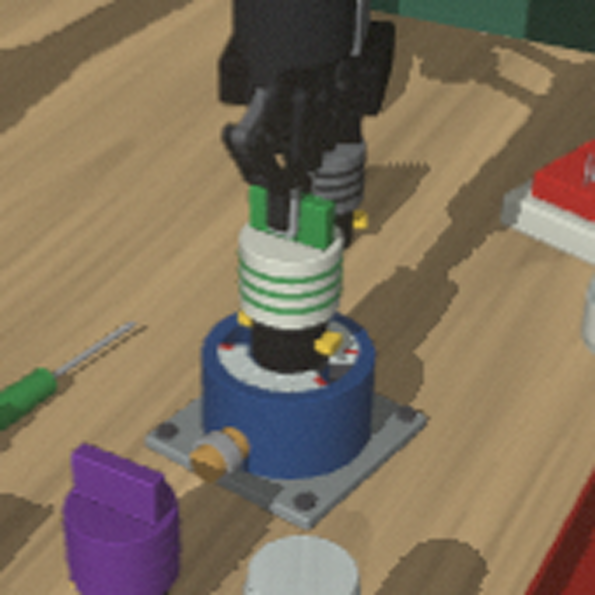

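The cartridge is upright over the bore, with its near lug (328,343) lined up between that slot's red marks. Now I lower it slowly.

carry_out:
  offset:
    - [0.2,0.12,0]
    - [0.3,0,0]
    - [0.3,0,0]
    - [0.3,0,0]
    - [0.3,0,0]
  delta_rot:
    - [0,0,0]
    - [0,0,0]
    - [0,0,0]
    - [0,0,0]
    - [0,0,0]

```text
time: 10.25
tool_pos: [0.5551, 0.0689, 0.1662]
tcp_rot: [-1.153, 1.244, 1.153]
wrist_force: [-0.0, 0.2, -2.1]
width: 0.145
```

carry_out:
  offset:
    - [0.2,0,0]
    - [0.2,0,0]
    - [0.2,0,0]
    - [0,0,0]
    - [0,0,0]
  delta_rot:
    - [0,0,0]
    - [0,0,0]
    - [0,0,0]
    - [0,0,0]
    - [0,0,0]

```text
time: 10.67
tool_pos: [0.555, 0.0689, 0.1601]
tcp_rot: [-1.153, 1.244, 1.153]
wrist_force: [-1.2, 0.4, -1.9]
width: 0.146
```

It passes the lip without contact, so the lugs are in the slots. Now I push it down.

carry_out:
  offset:
    - [0.3,0,0]
    - [0.3,0,0]
    - [0.3,0,0]
    - [0.3,0,0]
    - [0.2,0,0]
  delta_rot:
    - [0,0,0]
    - [0,0,0]
    - [0,0,0]
    - [0,0,0]
    - [0,0,0]

```text
time: 11.08
tool_pos: [0.556, 0.069, 0.1476]
tcp_rot: [-1.154, 1.242, 1.152]
wrist_force: [-1.9, 0.2, 8.2]
width: 0.144
```

carry_out:
  offset:
    - [0.2,0,0]
    - [0.1,0,0]
    - [0.1,0,0]
    - [0,0,0]
    - [0,0,0]
  delta_rot:
    - [0,0,0]
    - [0,0,0]
    - [0,0,0]
    - [0,0,0]
    - [0,0,0]

```text
time: 11.5
tool_pos: [0.5561, 0.0691, 0.1443]
tcp_rot: [-1.154, 1.242, 1.152]
wrist_force: [-3.2, 0.1, 9.6]
width: 0.148
```

carry_out:
  offset:
    - [0.1,0,0]
    - [0.1,0,0]
    - [0.1,0,0]
    - [0.1,0,0]
    - [0,0,0]
  delta_rot:
    - [0,0,0]
    - [0,0,0]
    - [0,0,0]
    - [0,0,0]
    - [0,0,0]

```text
time: 11.92
tool_pos: [0.5561, 0.069, 0.1405]
tcp_rot: [-1.154, 1.242, 1.151]
wrist_force: [-3.3, 0.2, 11.3]
width: 0.147
```

```bash
python3 -c "
from h import *
to(.555,.0685,.140,np.radians(85.7))"
```

```text
t 11.92 pos [0.5561 0.069  0.1405] psi 85.64 F [-3.3  0.2 11.3] w 0.147 q6 -1.42
offset cm [ 0.05  0.11 -0.06] rot deg [-0.1  0.   0.1]
```

At 35 mm and free of the lip. Now I twist clockwise, which is positive about the tool's x.

carry_out:
  offset:
    - [0,0.08,0]
    - [0,0,0]
    - [0,0,0]
    - [0,0,0]
    - [0,0,0]
  delta_rot:
    - [2,0,0]
    - [3,0,0]
    - [4,0,0]
    - [4,0,0]
    - [4,0,0]

```text
time: 12.33
tool_pos: [0.557, 0.0689, 0.1415]
tcp_rot: [-0.93, 1.359, 0.924]
wrist_force: [-0.6, -1.1, 10.6]
width: 0.144
```

```bash
python3 -c "
from h import *
to(.555,.0685,.140,np.radians(15.7));print(read_state()['torque'])"
```

```text
t 12.33 pos [0.557  0.0689 0.1415] psi 68.47 F [-0.6 -1.1 10.6] w 0.144 q6 -1.12
offset cm [ 0.15  0.17 -0.11] rot deg [52.8  0.3  0.3]
[-0.26364208  0.27132715  0.0867959 ]
```

carry_out:
  offset:
    - [0.05,0,0]
    - [0.05,0,0]
    - [0,0,0]
    - [0,0,0]
    - [0,0,0]
  delta_rot:
    - [4,0,0]
    - [5,0,0]
    - [5,0,0]
    - [5,0,0]
    - [4,0,0]

```text
time: 12.75
tool_pos: [0.5573, 0.0687, 0.1407]
tcp_rot: [-0.622, 1.474, 0.617]
wrist_force: [-0.6, -1.4, 11.6]
width: 0.147
```

carry_out:
  offset:
    - [0,0,0]
    - [0,0,0]
    - [0,0,0]
    - [0,0,0]
    - [0,0,0]
  delta_rot:
    - [4,0,0]
    - [4,0,0]
    - [4,0,0]
    - [4,0,0]
    - [3,0,0]

```text
time: 13.17
tool_pos: [0.5573, 0.0688, 0.1407]
tcp_rot: [-0.363, 1.534, 0.361]
wrist_force: [0.7, -2.2, 11.0]
width: 0.143
```

```bash
python3 -c "
from h import *
to(.555,.0685,.140,np.radians(15.7));print(read_state()['torque'])"
```

```text
t 13.17 pos [0.5573 0.0688 0.1407] psi 26.48 F [ 0.7 -2.2 11. ] w 0.143 q6 -0.38
offset cm [ 0.07  0.08 -0.22] rot deg [10.8  0.4  0.2]
[-0.3594855   0.26798993 -0.02141097]
```

Now I feel for the end stop, expected around psi 13–16°.

carry_out:
  offset:
    - [0,0,0]
    - [0,0,0]
    - [0,0,0]
    - [0,0,0]
    - [0,0,0]
  delta_rot:
    - [3,0,0]
    - [3,0,0]
    - [2,0,0]
    - [2,0,0]
    - [1,0,0]

```text
time: 13.58
tool_pos: [0.5572, 0.0688, 0.1407]
tcp_rot: [-0.214, 1.554, 0.212]
wrist_force: [0.1, -1.5, 11.8]
width: 0.148
```

```bash
python3 -c "
from h import *
to(.555,.0685,.140,np.radians(13));print(read_state()['torque'])"
```

```text
t 13.58 pos [0.5572 0.0688 0.1407] psi 15.58 F [ 0.1 -1.5 11.8] w 0.148 q6 -0.19
offset cm [ 0.07  0.03 -0.22] rot deg [2.6 0.4 0.1]
[-0.23525023  0.2506553   0.18789385]
```

carry_out:
  offset:
    - [0,0,0]
    - [0,0,0]
    - [0,0,0]
    - [0,0,0]
    - [0,0,0]
  delta_rot:
    - [1,0,0]
    - [1,0,0]
    - [1,0,0]
    - [1,0,0]
    - [0,0,0]

```text
time: 14.0
tool_pos: [0.5567, 0.0688, 0.1406]
tcp_rot: [-0.163, 1.559, 0.16]
wrist_force: [-2.1, -0.5, 12.3]
width: 0.145
```

```bash
python3 -c "
from h import *
to(.555,.0685,.140,np.radians(13));print(read_state()['torque'])"
```

```text
t 14.0 pos [0.5567 0.0688 0.1406] psi 11.8 F [-2.1 -0.5 12.3] w 0.145 q6 -0.13
offset cm [ 0.06  0.01 -0.17] rot deg [-1.2  0.3  0.1]
[-0.13170382  0.49976098  1.12214614]
```

The moment jumps to 1.1 N m, so this is the end stop. I ease the twist slightly and let it rise.

carry_out:
  offset:
    - [0,0,0]
    - [0,0,0]
    - [-0.2,0,0]
    - [-0.2,0,0]
    - [-0.2,0,0]
  delta_rot:
    - [-1.5,0,0]
    - [-1,0,0]
    - [0,0,0]
    - [0,0,0]
    - [0,0,0]

```text
time: 14.42
tool_pos: [0.5565, 0.0689, 0.1457]
tcp_rot: [-0.195, 1.557, 0.193]
wrist_force: [0.5, -0.1, 6.1]
width: 0.149
```

carry_out:
  offset:
    - [-0.2,0,0]
    - [-0.1,0,0]
    - [-0.1,0,0]
    - [0,0,0]
    - [0,0,0]
  delta_rot:
    - [0,0,0]
    - [0,0,0]
    - [0,0,0]
    - [0,0,0]
    - [0,0,0]

```text
time: 14.83
tool_pos: [0.5563, 0.0689, 0.1492]
tcp_rot: [-0.195, 1.557, 0.193]
wrist_force: [1.0, -1.2, 7.7]
width: 0.146
```

```bash
python3 -c "
from h import *
to(.556,.0685,.152,np.radians(14));print(read_state()['torque'])"
```

```text
t 14.83 pos [0.5563 0.0689 0.1492] psi 14.17 F [ 1.  -1.2  7.7] w 0.146 q6 -0.17
offset cm [-0.28 -0.03 -0.04] rot deg [0.2 0.3 0.1]
[-0.21967545 -0.10860561  0.11116798]
```

carry_out:
  offset:
    - [-0.1,0,0]
    - [-0.1,0,0]
    - [-0.1,0,0]
    - [0,0,0]
    - [0,0,0]
  delta_rot:
    - [0,0,0]
    - [0,0,0]
    - [0,0,0]
    - [0,0,0]
    - [0,0,0]

```text
time: 15.25
tool_pos: [0.5559, 0.0688, 0.1508]
tcp_rot: [-0.194, 1.558, 0.193]
wrist_force: [5.7, -1.2, 2.2]
width: 0.146
```

carry_out:
  offset:
    - [-0.1,0,0]
    - [-0.1,0,0]
    - [0,0,0]
    - [0,0,0]
    - [0,0,0]
  delta_rot:
    - [0,0,0]
    - [0,0,0]
    - [0,0,0]
    - [0,0,0]
    - [0,0,0]

```text
time: 15.67
tool_pos: [0.5556, 0.0687, 0.1509]
tcp_rot: [-0.194, 1.559, 0.193]
wrist_force: [7.1, -1.6, -6.9]
width: 0.144
```

It stops rising at 44 mm and resists a 7 N pull, so it is locked. I relax, let go and retreat.

carry_out:
  offset:
    - [0.15,0,0]
    - [0,0,0]
    - [0,0,0]
    - [0,0,0]
    - [0,0,0]
  delta_rot:
    - [0,0,0]
    - [0,0,0]
    - [0,0,0]
    - [0,0,0]
    - [0,0,0]

```text
time: 16.08
tool_pos: [0.5558, 0.0688, 0.1508]
tcp_rot: [-0.194, 1.559, 0.193]
wrist_force: [5.4, -1.4, -1.1]
width: 0.145
```

carry_out:
  offset:
    - [0,0,0]
    - [0,0,0]
    - [0,0,0]
    - [0,0,0]
    - [0,0,0]
  delta_rot:
    - [0,0,0]
    - [0,0,0]
    - [0,0,0]
    - [0,0,0]
    - [0,0,0]
  fingers: 1

```text
time: 16.5
tool_pos: [0.5535, 0.0691, 0.1502]
tcp_rot: [-0.194, 1.564, 0.194]
wrist_force: [-1.1, 0.2, -0.3]
width: 0.85
```

carry_out:
  offset:
    - [0,0,0]
    - [0,0,0]
    - [0,0,0]
    - [0,0,0]
    - [-0.5,0,0]
  delta_rot:
    - [0,0,0]
    - [0,0,0]
    - [0,0,0]
    - [0,0,0]
    - [0,0,0]

```text
time: 16.92
tool_pos: [0.5534, 0.0689, 0.1549]
tcp_rot: [-0.194, 1.564, 0.194]
wrist_force: [-1.2, 0.9, -0.2]
width: 1.002
```

carry_out:
  offset:
    - [-1,0,0]
    - [-2,0,0]
    - [-3,0,0]
    - [-3,0,0]
    - [-3,0,0]
  delta_rot:
    - [0,0,0]
    - [0,0,0]
    - [0,0,0]
    - [0,0,0]
    - [0,0,0]

```text
time: 17.33
tool_pos: [0.5541, 0.069, 0.278]
tcp_rot: [-0.194, 1.562, 0.194]
wrist_force: [0.4, -0.4, -0.2]
width: 0.996
```

carry_out:
  offset:
    - [0,-3,0]
    - [0,-3,0]
    - [0,-3,0]
    - [0,-3,0]
    - [0,-3,0]
  delta_rot:
    - [0,0,0]
    - [0,0,0]
    - [0,0,0]
    - [0,0,0]
    - [0,0,0]

```text
time: 17.75
tool_pos: [0.5914, -0.0777, 0.2774]
tcp_rot: [-0.195, 1.56, 0.194]
wrist_force: [0.0, 1.4, 0.1]
width: 1.001
```

carry_out:
  offset:
    - [0,-3,0]
    - [0,-2,0]
    - [0,-1,0]
    - [0,0,0]
    - [0,0,0]
  delta_rot:
    - [0,0,0]
    - [0,0,0]
    - [0,0,0]
    - [0,0,0]
    - [0,0,0]

```text
time: 18.17
tool_pos: [0.6055, -0.1344, 0.2762]
tcp_rot: [-0.193, 1.562, 0.194]
wrist_force: [-0.4, 0.7, -0.2]
width: 0.999
```

```bash
python3 - <<'E'
from h import *
to(.556,.0685,.152,np.radians(14))
a,d=grab('top','end');X=cloud('top',d);b,_=grab('scene','endS')
hsv=cv2.cvtColor(a,cv2.COLOR_RGB2HSV).astype(int)
w=np.zeros(d.shape,bool);w[150:250,200:300]=1
g=w&(hsv[...,0]>45)&(hsv[...,0]<80)&(hsv[...,1]>120)&(X[...,2]>.16)&(X[...,2]<.2)
P=X[g];print(len(P),np.median(P[:,2]),cv2.minAreaRect((P[:,:2]*1000).astype(np.float32)))
cv2.imwrite('pics/endc.png',np.hstack([cv2.resize(a[150:250,200:300],(400,400)),cv2.resize(b[120:240,255:375],(400,400))])[...,::-1])
E
```

```text
t 18.17 pos [ 0.6055 -0.1344  0.2762] psi 14.1 F [-0.4  0.7 -0.2] w 0.999 q6 -0.51
offset cm [12.44 20.88  0.13] rot deg [ 0.1  0.  -0. ]
143 0.1756471571261097 ((554.9934692382812, 67.85353088378906), (13.543707847595215, 57.57834243774414), 14.279115676879883)
```

View pics/endc.png

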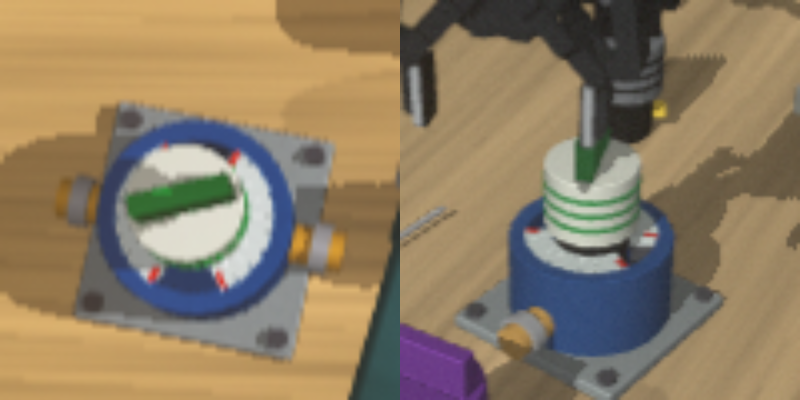

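The last picture shows the cartridge seated in the head with the gripper clear. The bar top is at 0.1756 m (44 mm + 132 mm) and the bar is at -75.7°, about 71° past the slot.

```bash
python3 -c "
from workcell import *
print(finish_job())"
```

```text
the job is handed in; nothing more can be done
None
```

The fresh white and green cartridge is locked in the blue dryer head, and I handed the job in at about 18 s of the 64 s allowed. I picked it up by its grip bar, lowered it through the slots, pushed it down to about 35 mm and twisted it clockwise. The moment rose to 1.1 N m at the end stop, and I then let it rise.

- **Locked height:** it stopped rising at 44 mm and resisted a 7 N upward pull. After I let go, the camera put the bar top at 0.1756 m, which also gives 44 mm.
- **Locked angle:** the bar stands about 71° (1.24 rad) past my estimate of the slot direction. That agrees with the 1.22 rad end stop within camera error.
- **Other objects:** the arm touched nothing else that I could tell, and it stood clear at hand-in. I did not re-measure the used cartridge or the other loose things afterwards.
- **Failed check:** one top-camera look before insertion told me nothing, because the arm hid the cartridge. I used the scene camera and the arm's own readings there instead.

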